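Switch on the battery cut-off with its key

ROBOT

A 7-joint arm with a two-finger parallel gripper is mounted at the origin on the work surface. World frame = base frame: x ahead of the robot, y to its left, z up, the work surface at z = 0. Lengths are in m, angles in rad, forces in N, time in s.
With the tool pointing down it reaches from about 0.35 to 0.9 m from the base axis. Payload 8.1 kg.
Tool frame: the origin (TCP) lies midway between the tips of the shut fingers; the grasp point (between the pads) lies arm.grip_point_offset behind it (arm.grip_point_offset is the distance from the TCP to the grasp point, in m); y points along the fingers, z is the direction in which the jaws open and shut, and the axes are right-handed (so a half turn about y gives the same grasp; the last joint's range is limited). The gripper opens to 92 mm and grips with 3 to 60 N. Pads are 19 mm wide; open, the fingers measure 130 mm over their backs; the gripper's body (75 mm by 190 mm) begins 47 mm behind the grasp point.
Start: joints at [1.166, 0.434, 0.025, 1.573, -0.012, 1.134, -0.075], TCP at [0.186, -0.597, 0.227] pointing down, gripper open.
Joint ranges: [-2.62, 2.62], [-0.44, 2.09], [-1.27, 1.32], [0.08, 2.57], [-1.32, 4.46], [0.12, 2], [-2.74, 2.74]. Speed limits (rad/s): [2.22, 2.22, 3.01, 3.01, 3.14, 3.14, 3.14].

INTERFACE

Orientations are given as a rotation vector (axis times angle).
In Python, from cell import arm, get_image, camera_info gives the robot as it stands.
- The arm moves only by the tool carry_out, never from a script. Its argument "steps" is one flat list of numbers, 5 for each row, row after row: the opening, from 0 (shut) to 1 (fully open), then the shift along the world's x, y, z in units of 0.1 m (1.0 is 0.1 m), then the turn about the world's z in units of 45 degrees (1.0 is 45 degrees). In form: [hand, dx, dy, dz, spin, hand, dx, dy, dz, spin, ...]. A call has 1 to 12 rows; each row is the pose to reach, as a shift and turn from the pose commanded when the call began; what a row does not reach only later rows make up. A row lasts 1/10 s, in which the tool goes at most 50 mm and 8.59 degrees, less where a joint would pass 70% of its speed; a pose out of reach is approached as far as the arm can. A call with a number of a shift or a turn outside -1 to 1 is refused whole. A call with a gripper value outside its range is refused whole. The fingers move at their own pace and stop on an object; "grip_force" is the grip in N (left out, the last holds). Time passes only in rows, so rows that repeat a pose let the fingers close. It gives the time, the measured TCP pose, the force and the opening at its end, in the units of the state.
- arm.observe(): the state, without advancing time (a new reading comes with each control period).
- get_image(name): name is "side" or "top" or "wrist"; returns (picture, depth): 420x560x3 uint8, red, green, blue; 420x560 float32, m along the optical axis (not along the pixel's ray), 0 where there is no reading.
- camera_info(name): a dict with "fovy" (degrees; the focal length in pixels is half the picture's height over the tangent of half this angle, whatever the lens; pixels are square), "cx", "cy" (the principal point, pixels), "R" (3x3) and "t" (3): a world point X has camera coordinates R X + t; the wrist camera has in their place "tool_from_camera" (4x4, takes a point from camera to tool coordinates, whose origin is the TCP and whose axes are the tool frame's). Camera axes: x right, y down, z forward; pixel columns grow to the right and rows downward; lengths in m; the calibration is good to about 2 mm. A picture is of the moment at which its call begins: read the wrist's pose just before it. camera_info takes no time and is no camera call.
- arm.sign_off(): hands the job in, once; it reports no verdict.
The state is a dict: "clock": time; "joints": joint angles; "dq": joint speeds; "joint_efforts": joint torques, N m; "position": TCP position; "ee_rot": TCP orientation; "force": force on the tool from outside, world axes, zero at the start; "ft_torque": the same for the moment, N m; "width": opening from 0.0 (shut) to 1.0 (fully open).
Only numpy, scipy, OpenCV 4.12 (cv2) and the standard library are available. Lean on these libraries where they do the work, as an engineer would, in place of code of your own. Each camera call takes 0.05 s, during which the arm holds its last target. There are 200 camera calls.

TASK

Take the key with the flat wing-shaped handle from the wooden key rack, push it fully home in the slot of the battery cut-off switch, then turn it clockwise (seen from above) as far as it goes. Leave the key standing in the switch, leave the round-headed key in the rack, and knock over neither the spray can, the jar nor the oil filter.

Things in the scene. Friction and masses are not known exactly. Their poses are not given: they have to be found in the camera images.
- key: Wing-handled key, loose, 64 mm tall, black plastic with steel blade, upright in one of the two rack slots. Origin: centre of the blade's lower end; z up. Blade 16 (x) x 6 (y) mm, z 0 to 26; round collar, radius 13, z 26 to 30; flat wing handle 38 (x) x 10 (y), z 30 to 64. Grip it across y. A half turn makes no difference.
- round_key: The other key, loose, with a round knob head of radius 15 mm and a round stem, 60 mm tall, standing in the other rack slot. Origin: centre of the stem's lower end. To be left in the rack.
- rack: Fixed wooden block, 170 (x) x 60 (y) x 30 (z) mm, origin at the centre of its underside. Two slots 19 (x) x 9 (y) mm at x = -45 and +45 mm go right through it; the keys stand in them with the collar on the block's top and the blade's end 4 mm above the bench. Either key may be in either slot.
- switch: Fixed battery cut-off switch: black square housing 120 x 120 x 45 mm with a steel ring of radius 39 mm, 4 mm high, on top round the barrel, and a terminal with a copper stud on its two y sides (out to y = +-85 mm). Origin at the centre of its underside. The barrel turns about its vertical axis.
- slot (a point): Centre of the slot's mouth in the steel barrel (radius 25 mm, top 52 mm above the bench, 3 over the ring). Turns with the barrel: x along the slot, y across, z up. Slot 19 (x) x 9 (y) mm, 32 deep, 2 mm chamfer. Key fully home: collar on the barrel, blade's end 26 mm below this point.
- barrel (a joint): Angle of the barrel in rad, growing clockwise seen from above, from 0 (off) to the stop at 1.3 (on). Starts near off and stays where it is left; about 0.06 N m of friction.
- spray: Loose yellow spray can with a pale top, radius 32 mm, 190 mm tall, upright on the bench; origin at the centre of its underside. Not to be knocked over.
- jar: Loose glass jar with a black lid, radius 35 mm, 90 mm tall, upright; origin at the centre of its underside. Not to be knocked over.
- filter: Loose blue oil filter (flanged can), radius 45 mm, 93 mm tall, upright; origin at the centre of its underside. Not to be knocked over.
Mind the look-alikes: they are no part of the job. What is shaped like the key but blue or turquoise is not meant.

How it is judged:
By the outcome, as a careful person would: the job done as asked, in the order asked, and still so for the second after the job is handed in, with the robot touching nothing.
It also fails if it takes over 45 s, if anything falls off the work surface, if the arm or the gripper's body presses on something with over 40 N, if the wrist force passes 120 N, or if a joint passes its speed limit or range.

## Working session

There is one attempt and no reset: what is moved stays moved. The work goes in short steps, Python scripts to look and compute and a tool call to move; the robot and the scene stay as the last step left them, time stands still between calls to the robot, and variables do not carry over. Pictures are saved under pics/ and viewed, about 8 in all and at most 12, crops included, and the job is handed in when it is done.

Besides the shell and the picture viewer there is one more tool, called after ">>>" as name(argument=value, ...), one argument or row to a line, values as JSON. carry_out: Moves the arm, as the interface text tells. Shifts and turns lie within -1 to 1; 1 stands for 0.1 m of shift or 45 degrees of turn. Its arguments: {"type":"object","properties":{"steps":{"type":"array","items":{"type":"number"}},"grip_force":{"type":"number"}},"required":["steps"]}

```bash
ls; mkdir -p pics
cat > h.py <<'E'
import numpy as np,cv2
from scipy.spatial.transform import Rotation as Ro
from cell import arm,get_image,camera_info
def f(ci): return 210/np.tan(np.radians(ci['fovy'])/2)
def cam(name,st=None):
    ci=camera_info(name)
    if name=='wrist':
        T=np.array(ci['tool_from_camera']);R=Ro.from_rotvec(st['ee_rot']).as_matrix()
        return ci,R@T[:3,:3],R@T[:3,3]+np.array(st['position'])
    R=np.array(ci['R']);return ci,R.T,-R.T@np.array(ci['t'])
def ray(name,uv,z,st=None):
    ci,R,c=cam(name,st);F=f(ci)
    uv=np.atleast_2d(uv).astype(float)
    d=np.c_[(uv[:,0]-ci['cx'])/F,(uv[:,1]-ci['cy'])/F,np.ones(len(uv))]@R.T
    return c+d*((z-c[2])/d[:,2])[:,None]
def cloud(name,dep,st=None):
    ci,R,c=cam(name,st);F=f(ci);v,u=np.mgrid[:dep.shape[0],:dep.shape[1]]
    p=np.stack([(u-ci['cx'])/F*dep,(v-ci['cy'])/F*dep,dep],-1)
    return p@R.T+c
def snap(name,tag):
    st=arm.observe();im,d=get_image(name);np.savez(f'{tag}.npz',im=im,d=d)
    cv2.imwrite(f'pics/{tag}.png',im[:,:,::-1]);return st,im,d
E
python3 - <<'E'
from h import *
for n in('top','side'):
    ci=camera_info(n);print(n,ci['fovy'],ci['cx'],ci['cy'],cam(n)[2]);snap(n,n+'1')
print(camera_info('wrist'));print(arm.observe(),arm.grip_point_offset)
a=np.load('top1.npz');print((a['d']==0).mean(),[k for k in camera_info('top')])
E
```

```text
pics
top 48.440366779390956 276.6465838143499 205.74552214664448 [ 0.47361726 -0.02135737  1.53289303]
side 55.37850037557624 280.14759832930713 207.1720411412558 [ 0.4478812  -0.92480409  0.62255721]
{'fovy': 62.770568175529895, 'cx': 273.47229726951906, 'cy': 204.85275963291613, 'tool_from_camera': array([[ 4.87412659e-04,  9.62872313e-01,  2.69956796e-01,
        -7.31729942e-02],
       [-1.85110748e-04, -2.69956736e-01,  9.62872435e-01,
        -1.58175559e-01],
       [ 9.99999864e-01, -5.19288119e-04,  4.66576832e-05,
        -3.62847374e-06],
       [ 0.00000000e+00,  0.00000000e+00,  0.00000000e+00,
         1.00000000e+00]])}
{'clock': 0.1, 'joints': array([ 1.16639762,  0.4351525 ,  0.02498486,  1.57399287, -0.01159468,
        1.1339914 , -0.07509162]), 'dq': array([-0.00075557, -0.0015172 ,  0.00042916, -0.00395493,  0.00133587,
       -0.00060712,  0.00212216]), 'joint_efforts': array([ 3.30166353e-03, -6.69127893e+01,  9.88590494e-01, -3.15143931e+01,
       -6.03026943e-02,  3.73229070e-02,  6.53879169e-05]), 'position': array([ 0.18558231, -0.59634113,  0.2260292 ]), 'ee_rot': array([-0.31339072,  2.06055922, -2.0577349 ]), 'force': array([ 0.62965227, -0.06777771, -0.74199794]), 'ft_torque': array([ 0.01287409, -0.04089594,  0.0189924 ]), 'width': 0.9972570452665972} 0.0188
0.004009353741496599 ['fovy', 'cx', 'cy', 'R', 't']
```

View pics/top1.png

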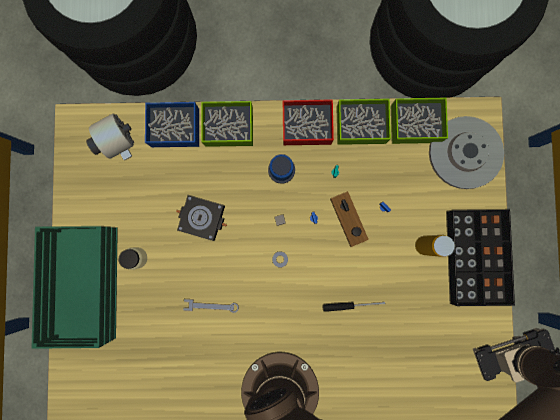

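View pics/side1.png

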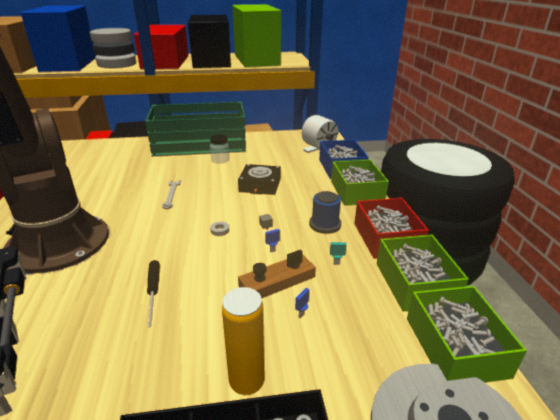

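The top view shows the rack at about (349,218), with a wing-shaped head at (345,205) and a round one at (356,232). The switch is at (202,217), the filter at (282,168), the jar at (132,258) and the spray can at (435,246). The blue/turquoise look-alikes lie at (314,217), (385,207) and (335,171).

Run:
```python
from h import *
a=np.load('top1.npz');im=a['im'];P=cloud('top',a['d'])
def reg(u0,u1,v0,v1,lo,hi):
    m=np.zeros(P.shape[:2],bool);m[v0:v1,u0:u1]=1
    m&=(P[:,:,2]>lo)&(P[:,:,2]<hi);return m
def rect(n,m):
    p=P[m][:,:2].astype(np.float32);r=cv2.minAreaRect(p*1000);print(n,m.sum(),P[m].mean(0).round(4),np.median(P[m][:,2]).round(4),np.round(r[0],1),np.round(r[1],1),round(r[2],1))
rect('rack',reg(322,375,185,252,.02,.04))
rect('wing',reg(330,362,190,218,.05,.08))
rect('round',reg(340,375,218,245,.05,.08))
rect('house',reg(165,240,185,250,.035,.047))
rect('barrel',reg(185,218,200,235,.0505,.06))
rect('filter',reg(262,302,150,190,.07,.11));rect('spray',reg(400,465,225,270,.17,.21));rect('jar',reg(112,155,240,275,.07,.11))
c=np.hstack([cv2.resize(im[190:245,170:235],None,fx=6,fy=6,interpolation=2),cv2.resize(im[190:245,320:385],None,fx=6,fy=6,interpolation=2)])
cv2.imwrite('pics/c.png',c[:,:,::-1])
```

```text
rack 884 [ 0.5483 -0.2307  0.03  ] 0.0301 [ 548.3 -231.9] [170.   61.1] 21.8
wing 45 [ 0.5895 -0.2143  0.0654] 0.0654 [ 589.8 -215.3] [36.7 10.3] 19.5
round 69 [ 0.5062 -0.2478  0.0639] 0.0638 [ 506.2 -247.6] [26.5 25.2] 89.5
house 865 [0.5567 0.2463 0.0433] 0.0437 [557.5 247.5] [137.5 120. ] 73.1
barrel 183 [0.557  0.2469 0.0527] 0.0523 [552.3 242.1] [102.1  98.8] 89.4
filter 466 [ 0.7118 -0.0148  0.0901] 0.0903 [713.3 -13.8] [72.2 75.2] 89.2
spray 402 [ 0.4596 -0.4727  0.1881] 0.1896 [ 459.7 -474.9] [61.5 59.5] 42.0
jar 330 [0.4303 0.4597 0.0884] 0.0889 [429.9 460.9] [58.5 62.3] 40.0
```

View pics/c.png

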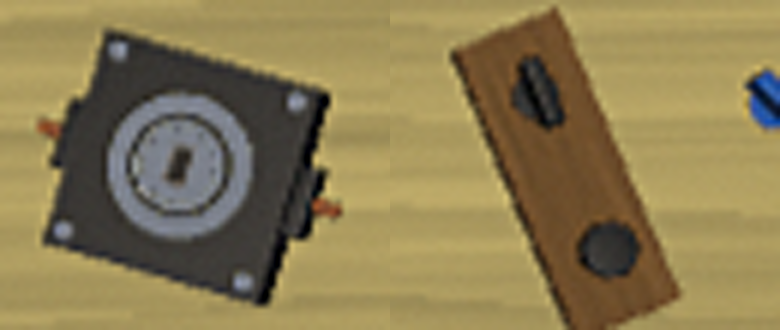

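Run:
```python
from h import *
s=arm.observe();print(Ro.from_rotvec(s['ee_rot']).as_matrix().round(3))
a=np.load('top1.npz');im=a['im'];g=cv2.cvtColor(im,cv2.COLOR_RGB2GRAY)
sub=(g[203:232,187:214]<75)
n,l,st,c=cv2.connectedComponentsWithStats(sub.astype(np.uint8))
print(st,c+[187,203])
```

```text
[[-0.955 -0.001  0.297]
 [-0.297  0.001 -0.955]
 [ 0.    -1.    -0.001]]
[[  1   2  24  25 424]
 [  0   0  27  29 311]
 [ 11   6   2   1   2]
 [ 14   6   6   4   6]
 [  6   8   2   2   2]
 [  5  11   1   1   1]
 [ 20  11   2   7   8]
 [  4  13   1   3   3]
 [ 11  12   4   5  14]
 [  5  17   1   1   1]
 [ 18  19   2   2   2]
 [  7  20   2   2   2]
 [ 16  21   1   2   2]
 [ 10  22   5   1   5]] [[199.36320755 217.20283019]
 [200.82636656 216.68810289]
 [198.5        209.        ]
 [203.5        210.16666667]
 [193.5        211.5       ]
 [192.         214.        ]
 [207.125      217.        ]
 [191.         217.        ]
 [199.5        217.        ]
 [192.         220.        ]
 [205.5        222.5       ]
 [194.5        223.5       ]
 [203.         224.5       ]
 [199.         225.        ]]
```

>>> carry_out(
  steps=[1,0.5,0.5,0.3,0,1,1,1,0.4,0,1,1,1,0.4,0,1,1,1,0.4,0],
)

```text
clock: 0.5
position: [0.2925, -0.4917, 0.2681]
ee_rot: [-0.318, 2.052, -2.051]
force: [0.3, 0.0, -0.2]
width: 1.0
```

>>> carry_out(
  steps=[1,0.3,0.3,0,0.19,1,0.6,0.6,0,0.38,1,1,1,0,0.57,1,1,1,0,0.76,1,1,1,0,0.95,1,1,1,0,1],
)

```text
clock: 1.1
position: [0.3859, -0.3963, 0.2663]
ee_rot: [-0.945, 1.552, -1.55]
force: [-0.2, -0.2, 0.1]
width: 1.001
```

>>> carry_out(
  steps=[1,0.3,0.3,0,0.19,1,0.6,0.6,0,0.38,1,1,1,0,0.57,1,1,1,0,0.76,1,1,1,0,0.95,1,1,1,0,1],
)

```text
clock: 1.7
position: [0.4858, -0.2963, 0.2662]
ee_rot: [-1.34, 0.98, -0.978]
force: [0.1, 0.1, -0.3]
width: 1.0
```

>>> carry_out(
  steps=[1,0.3,0.3,-0.1,0.19,1,0.6,0.6,-0.3,0.38,1,0.8,0.8,-0.5,0.57,1,0.8,0.8,-0.6,0.76,1,0.8,0.8,-0.6,0.95,1,0.8,0.8,-0.6,1],
)

```text
clock: 2.3
position: [0.5653, -0.2167, 0.2055]
ee_rot: [-1.538, 0.376, -0.373]
force: [-0.7, -0.7, 0.8]
width: 1.002
```

>>> carry_out(
  steps=[1,0,0,0,0.19,1,0,0,0,0.38,1,0,0,0,0.57,1,0,0,0,0.76,1,0,0,0,0.95,1,0,0,0,1,1,0,0,0,1,1,0,0,0,1],
)

```text
clock: 3.1
position: [0.5655, -0.217, 0.2064]
ee_rot: [-1.558, -0.235, 0.236]
force: [-0.2, 0.3, -0.9]
width: 1.002
```

Run:
```python
from h import *
s,im,d=snap('wrist','w1');print(s['position'],s['joints'].round(3),Ro.from_rotvec(s['ee_rot']).as_matrix().round(3))
P=cloud('wrist',d,s);m=(P[:,:,2]>.05)&(P[:,:,2]<.09)&(np.hypot(P[:,:,0]-.589,P[:,:,1]+.214)<.03)
r=cv2.minAreaRect(P[m][:,:2].astype(np.float32)*1000);print(m.sum(),r,P[m].mean(0),np.median(P[m][:,2]))
```

```text
[ 0.56551317 -0.2169719   0.206386  ] [ 0.801  0.543 -0.789  1.601  0.409  1.171  1.793] [[ 0.955 -0.001 -0.295]
 [ 0.295  0.     0.955]
 [-0.    -1.     0.   ]]
486 ((588.2160034179688, -214.2313995361328), (37.74649429321289, 10.037782669067383), 21.820032119750977) [ 0.586041   -0.21486305  0.06676344] 0.06786418897325441
```

View pics/w1.png

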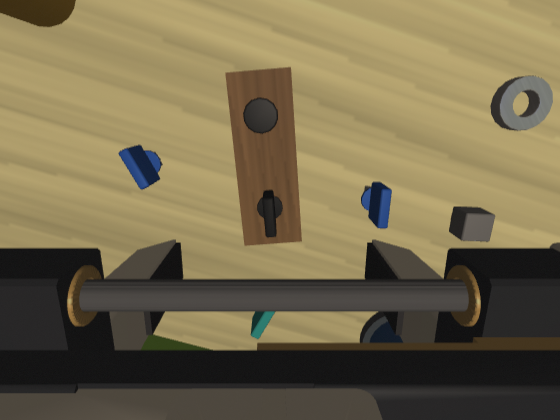

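The wrist view shows the black wing key at (270,213), round key at (261,115), and blue decoys to each side. Narrow the fingers and descend.

>>> carry_out(
  steps=[0.45,0.23,0.03,0,0.1,0.45,0.23,0.03,-0.3,0.1,0.45,0.23,0.03,-0.6,0.1,0.45,0.23,0.03,-0.9,0.1,0.45,0.23,0.03,-0.9,0.1,0.45,0.23,0.03,-0.9,0.1],
)

```text
clock: 3.75
position: [0.5888, -0.2136, 0.1171]
ee_rot: [-1.55, -0.298, 0.298]
force: [0.5, 0.5, 0.8]
width: 0.53
```

Run:
```python
from h import *
s,im,d=snap('wrist','w2');print(s['position'],s['joints'].round(3),s['force'],Ro.from_rotvec(s['ee_rot']).as_matrix().round(3)[:,0])
P=cloud('wrist',d,s);m=(P[:,:,2]>.055)&(P[:,:,2]<.09)&(np.hypot(P[:,:,0]-.588,P[:,:,1]+.214)<.03)
r=cv2.minAreaRect(P[m][:,:2].astype(np.float32)*1000);print(m.sum(),r,np.median(P[m][:,2]))
```

```text
[ 0.58880124 -0.21360612  0.11714007] [ 0.746  0.663 -0.752  1.647  0.509  1.039  1.784] [0.51198291 0.52603893 0.80623899] [ 0.929  0.371 -0.   ]
895 ((588.3075561523438, -214.21148681640625), (37.983558654785156, 9.169116973876953), 21.728994369506836) 0.06792761974973408
```

>>> carry_out(
  steps=[0.45,0,0,-0.3,0,0.45,0,0,-0.6,0,0.45,0,0,-0.76,0,0.45,0,0,-0.76,0,0,0,0,-0.76,0,0,0,0,-0.76,0,0,0,0,-0.76,0,0,0,0,-0.76,0,0,0,0,-0.76,0,0,0,0,-0.76,0],
  grip_force=30,
)

```text
clock: 4.8
position: [0.5891, -0.2139, 0.0414]
ee_rot: [-1.551, -0.299, 0.298]
force: [-1.5, -0.2, 6.2]
width: 0.106
```

>>> carry_out(
  steps=[0,0,0,0.1,0,0,0,0,0.3,0,0,0,0,0.6,0,0,0,0,0.9,0,0,0,0,1,0],
)

```text
clock: 5.3
position: [0.5903, -0.2136, 0.1443]
ee_rot: [-1.552, -0.302, 0.296]
force: [0.3, 0.5, -0.6]
width: 0.108
```

>>> carry_out(
  steps=[0,0,0.3,0,0,0,0,0.6,0,0,0,0,1,0,0],
)

```text
clock: 5.6
position: [0.5882, -0.1147, 0.1402]
ee_rot: [-1.551, -0.295, 0.297]
force: [1.1, 1.1, -1.2]
width: 0.108
```

>>> carry_out(
  steps=[0,0,0.35,0,-0.1,0,0,0.7,0,-0.2,0,0,1,0,-0.3],
)

```text
clock: 5.9
position: [0.5881, -0.0117, 0.1404]
ee_rot: [-1.567, -0.111, 0.112]
force: [-0.2, 0.8, -0.4]
width: 0.107
```

>>> carry_out(
  steps=[0,0,0.35,0,-0.1,0,0,0.7,0,-0.2,0,0,1,0,-0.3],
)

```text
clock: 6.2
position: [0.5881, 0.0882, 0.1404]
ee_rot: [-1.569, 0.074, -0.073]
force: [-0.2, 0.3, -0.6]
width: 0.108
```

>>> carry_out(
  steps=[0,0,0.3,0,-0.1,0,0,0.6,0,-0.2,0,0,0.7,0,-0.2,0,0,0.7,0,-0.2,0,0,0.7,0,-0.2],
)

```text
clock: 6.7
position: [0.5887, 0.1547, 0.1402]
ee_rot: [-1.563, 0.195, -0.194]
force: [-0.5, 0.1, -0.7]
width: 0.107
```

Run:
```python
from h import *
s,im,d=snap('wrist','w3');print(s['position'],s['joints'].round(3),s['force'],s['width'],Ro.from_rotvec(s['ee_rot']).as_matrix().round(3)[:,0])
```

```text
[0.58871105 0.15470613 0.14024403] [ 0.078  0.574 -0.631  1.677  0.386  1.02   0.641] [-0.47114664  0.0527127  -0.67945399] 0.1069505552476893 [ 0.969 -0.245 -0.   ]
```

View pics/w3.png

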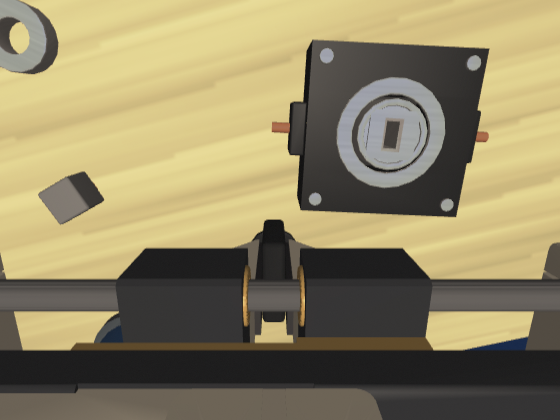

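The slot is at about (392,134), and the held key shows at (274,265), gripped straight. Measuring slot centre and angle.

Run:
```python
from h import *
s=arm.observe();a=np.load('w3.npz');im=a['im'];g=cv2.cvtColor(im,cv2.COLOR_RGB2GRAY)
P=cloud('wrist',a['d'],s)
x0,y0=366,106;sub=im[y0:164,x0:420].astype(int)
hsv=cv2.cvtColor(im,cv2.COLOR_RGB2HSV)[y0:164,x0:420]
def rep(n,m,z):
    k,l,st,c=cv2.connectedComponentsWithStats(m.astype(np.uint8))
    i=l[134-y0,392-x0]
    if i==0: print(n,'none');return
    v,u=np.nonzero(l==i);uv=np.c_[u+x0,v+y0]
    p=ray('wrist',uv,z,s)[:,:2].astype(np.float32)*1000
    r=cv2.minAreaRect(p);h=cv2.minAreaRect(uv.astype(np.float32));print(n,len(u),uv.mean(0),r,p.mean(0),h)
dark=g[y0:164,x0:420]<90
rep('dark',dark,.052)
warm=(sub[:,:,0]-sub[:,:,2]>5)|dark
rep('warm|dark',cv2.morphologyEx(warm.astype(np.uint8),cv2.MORPH_OPEN,np.ones((3,3))),.052)
# ring outer: bright pixels over dark housing
m=((g>120)&(P[:,:,2]>.044)&(P[:,:,2]<.058)).astype(np.uint8);m[:, :325]=0;m[:70]=0;m[195:]=0;m[:,455:]=0
c=max(cv2.findContours(m,0,1)[0],key=cv2.contourArea).reshape(-1,2)
p=ray('wrist',c,.049,s)[:,:2].astype(np.float32)*1000
print(cv2.fitEllipse(p),cv2.minEnclosingCircle(p))
q=P[100:168,360:425];q=q[(q[:,:,2]>.05)&(q[:,:,2]<.056)];print('barrel z',np.median(q[:,2]))
cv2.imwrite('pics/slot.png',cv2.resize(im[80:190,335:450],None,fx=5,fy=5,interpolation=cv2.INTER_NEAREST)[:,:,::-1])
```

```text
dark 328 [391.11890244 134.18292683] ((556.3421020507812, 247.76708984375), (8.713062286376953, 18.138999938964844), 71.5887222290039) [556.28485 247.8102 ] ((391.0270080566406, 134.33782958984375), (12.329923629760742, 26.96143341064453), 9.462322235107422)
warm|dark 617 [392.00810373 134.50567261] ((556.8114013671875, 248.32427978515625), (12.971901893615723, 22.98759651184082), 71.76883697509766) [556.6781 248.3753] ((392.0693359375, 134.5491180419922), (18.3989200592041, 34.06081008911133), 8.746162414550781)
((556.5768432617188, 248.13978576660156), (75.8805160522461, 76.0442886352539), 123.66767120361328) ((556.6934204101562, 247.97747802734375), 38.552696228027344)
barrel z 0.05198978404570863
```

View pics/slot.png

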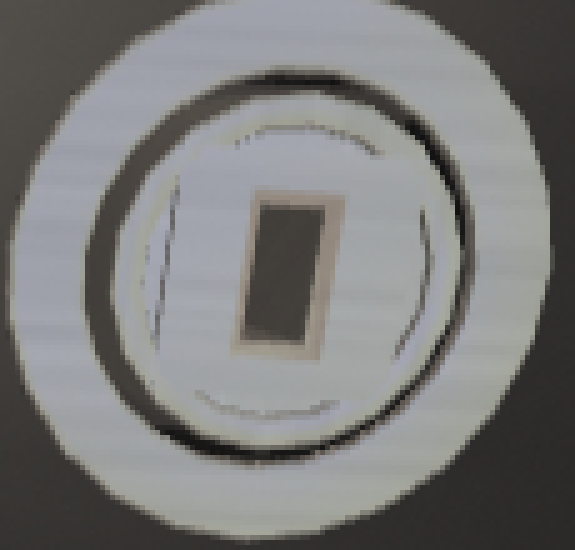

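>>> carry_out(
  steps=[0,-0.15,0.45,0,-0.09,0,-0.31,0.93,0,-0.09,0,-0.31,0.93,0,-0.09,0,-0.31,0.93,-0.2,-0.09,0,-0.31,0.93,-0.4,-0.09,0,-0.31,0.93,-0.4,-0.09,0,-0.31,0.93,-0.4,-0.09],
)

```text
clock: 7.45
position: [0.5581, 0.2478, 0.1008]
ee_rot: [-1.557, 0.252, -0.251]
force: [-0.9, 0.6, -0.0]
width: 0.106
```

Run:
```python
from h import *
s,im,d=snap('wrist','w4');print(s['position'],s['force'],Ro.from_rotvec(s['ee_rot']).as_matrix().round(3)[:,0])
s2,i2,_=snap('side','s4')
F=lambda x,k:cv2.resize(x,None,fx=k,fy=k,interpolation=2)
c=np.hstack([F(im[150:330,180:370],2),F(i2[140:230,215:320],4)]) 
cv2.imwrite('pics/c4.png',c[:,:,::-1])
```

```text
[0.55808374 0.2478253  0.10082584] [-0.88913444  0.60495903 -0.03162675] [ 0.949 -0.315 -0.   ]
```

View pics/c4.png

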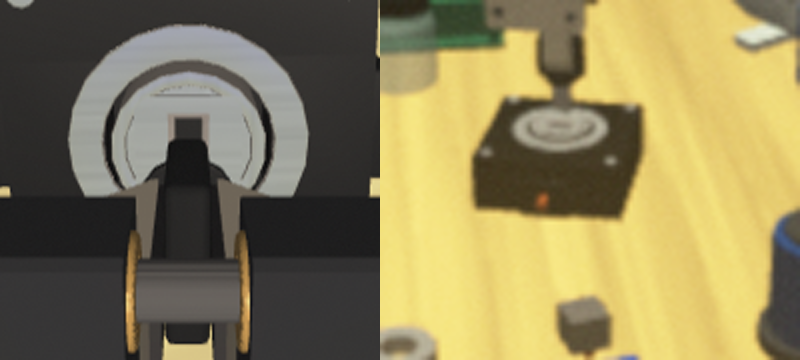

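The key handle (x≈188) and the slot (x≈190) line up, with the key aligned with the slot in the side view too. Inserting gently.

>>> carry_out(
  steps=[0,-0.01,0,-0.05,0,0,-0.01,0,-0.1,0,0,-0.01,0,-0.13,0,0,-0.01,0,-0.16,0,0,-0.01,0,-0.19,0,0,-0.01,0,-0.22,0],
)

```text
clock: 8.15
position: [0.5567, 0.2493, 0.0785]
ee_rot: [-1.556, 0.25, -0.25]
force: [-1.3, 0.7, -0.3]
width: 0.109
```

>>> carry_out(
  steps=[0,0,0,-0.04,0,0,0,0,-0.08,0,0,0,0,-0.12,0,0,0,0,-0.15,0,0,0,0,-0.17,0,0,0,0,-0.18,0,0,0,0,-0.18,0],
)

```text
clock: 8.85
position: [0.5568, 0.2493, 0.0632]
ee_rot: [-1.557, 0.249, -0.251]
force: [-8.0, -5.9, 26.0]
width: 0.106
```

Home (z as predicted, 26 N contact). Ease off and turn clockwise.

>>> carry_out(
  steps=[0,0,0,0.01,0,0,0,0,0.01,-0.1,0,0,0,0.01,-0.2,0,0,0,0.01,-0.3,0,0,0,0.01,-0.4,0,0,0,0.01,-0.5,0,0,0,0.01,-0.6,0,0,0,0.01,-0.7,0,0,0,0.01,-0.8,0,0,0,0.01,-0.9,0,0,0,0.01,-1,0,0,0,0.01,-1],
  grip_force=40,
)

```text
clock: 10.05
position: [0.5568, 0.2488, 0.0632]
ee_rot: [-1.394, 0.86, -0.862]
force: [-4.7, -5.0, 16.5]
width: 0.109
```

```bash
cat > st.py <<'E'
from h import *
s=arm.observe();x=Ro.from_rotvec(s['ee_rot']).as_matrix()[:,0];print(s['clock'],s['position'].round(4),np.degrees(np.arctan2(x[1],x[0])).round(2),s['force'].round(1),s['ft_torque'].round(3),s['width'],s['joints'].round(2))
E
python3 st.py
```

```text
10.05 [0.5568 0.2488 0.0632] -63.43 [-4.7 -5.  16.5] [-1.167  1.072 -0.037] 0.1091910061923575 [-0.26  0.62 -0.37  1.76  0.29  0.82 -0.3 ]
```

>>> carry_out(
  steps=[0,0,0,0,-0.1,0,0,0,0,-0.2,0,0,0,0,-0.3,0,0,0,0,-0.4,0,0,0,0,-0.5,0,0,0,0,-0.6,0,0,0,0,-0.6,0,0,0,0,-0.6,0],
)

```text
validation failed for argument at $.st...
```

```bash
python3 st.py
```

```text
10.05 [0.5568 0.2488 0.0632] -63.43 [-4.7 -5.  16.5] [-1.167  1.072 -0.037] 0.1091910061923575 [-0.26  0.62 -0.37  1.76  0.29  0.82 -0.3 ]
```

>>> carry_out(
  steps=[0,0,0,0,-0.07,0,0,0,0,-0.14,0,0,0,0,-0.14,0],
)

```text
validation failed for argument at $.st...
```

```bash
python3 st.py
```

```text
10.05 [0.5568 0.2488 0.0632] -63.43 [-4.7 -5.  16.5] [-1.167  1.072 -0.037] 0.1091910061923575 [-0.26  0.62 -0.37  1.76  0.29  0.82 -0.3 ]
```

>>> carry_out(
  steps=[0,0,0,0,-0.1,0,0,0,0,-0.2,0,0,0,0,-0.3,0,0,0,0,-0.4,0,0,0,0,-0.5,0,0,0,0,-0.6,0,0,0,0,-0.6,0,0,0,0,-0.6],
)

```text
clock: 10.85
position: [0.5567, 0.2485, 0.0632]
ee_rot: [-1.207, 1.212, -1.214]
force: [-4.9, -4.8, 19.1]
width: 0.106
```

```bash
python3 st.py
```

```text
10.85 [0.5567 0.2485 0.0632] -90.29 [-4.9 -4.8 19.1] [-1.3    1.284 -0.086] 0.10624187884146948 [-0.34  0.6  -0.25  1.76  0.2   0.8  -0.69]
```

>>> carry_out(
  steps=[0,0,0,0,-0.07,0,0,0,0,-0.14,0,0,0,0,-0.14],
)

```text
clock: 11.15
position: [0.557, 0.249, 0.0633]
ee_rot: [-1.151, 1.293, -1.295]
force: [-4.0, -3.5, 15.4]
width: 0.108
```

```bash
python3 st.py
```

```text
11.15 [0.557  0.249  0.0633] -96.68 [-4.  -3.5 15.4] [-0.916  1.001 -0.017] 0.10798592621862202 [-0.36  0.6  -0.22  1.77  0.17  0.8  -0.78]
```

>>> carry_out(
  steps=[0,0,0,0,-0.08,0,0,0,0,-0.16,0,0,0,0,-0.16],
)

```text
clock: 11.45
position: [0.5562, 0.2495, 0.0632]
ee_rot: [-1.085, 1.385, -1.385]
force: [-5.4, -2.7, 17.6]
width: 0.108
```

```bash
python3 st.py
```

```text
11.45 [0.5562 0.2495 0.0632] -103.86 [-5.4 -2.7 17.6] [-0.79   1.524  0.019] 0.1083292454014237 [-0.38  0.59 -0.19  1.77  0.15  0.8  -0.88]
```

>>> carry_out(
  steps=[0,0,0,0,-0.06,0,0,0,0,-0.12,0,0,0,0,-0.12],
)

```text
clock: 11.75
position: [0.5562, 0.2496, 0.0632]
ee_rot: [-1.032, 1.451, -1.451]
force: [-6.5, -3.0, 17.5]
width: 0.107
```

```bash
python3 st.py
```

```text
11.75 [0.5562 0.2496 0.0632] -109.16 [-6.5 -3.  17.5] [-0.733  1.513  0.578] 0.10683693750722525 [-0.4   0.59 -0.16  1.77  0.13  0.79 -0.96]
```

Moment jumped to 0.58 N m at −109° (expected stop ≈ −102° with play), so it is at the stop. Relax the twist slightly, release and rise.

>>> carry_out(
  steps=[0,0,0,0.01,0.1,0,0,0,0.01,0.1,0.4,0,0,0.01,0.1,0.4,0,0,0.01,0.1,0.4,0,0,0.01,0.1,0.4,0,0,0.01,0.1,0.4,0,0,0.3,0.1,0.4,0,0,0.6,0.1,0.4,0,0,1,0.1,0.4,0,0,1,0.1],
)

```text
clock: 12.75
position: [0.5595, 0.2509, 0.1671]
ee_rot: [-1.068, 1.392, -1.395]
force: [1.0, 0.6, 0.4]
width: 0.4
```

>>> carry_out(
  steps=[0.4,-0.4,-0.4,0.2,0,0.4,-0.8,-0.8,0.4,0,0.4,-0.8,-0.8,0.4,0,0.4,-0.8,-0.8,0.4,0],
)

```text
clock: 13.15
position: [0.4757, 0.167, 0.2027]
ee_rot: [-1.075, 1.396, -1.398]
force: [1.4, -0.5, 0.6]
width: 0.401
```

```bash
python3 st.py
python3 - <<'E'
from h import *
s,im,d=snap('wrist','w5');s2,i2,_=snap('top','t5');s3,i3,_=snap('side','s5')
F=lambda x,k:cv2.resize(x,None,fx=k,fy=k,interpolation=2)
P=cloud('wrist',d,s);D=np.hypot(P[:,:,0]-.5567,P[:,:,1]-.2482)
m=(P[:,:,2]>.07)&(P[:,:,2]<.11)&(D<.03)
if m.sum(): print(m.sum(),cv2.minAreaRect(P[m][:,:2].astype(np.float32)*1000),P[m][:,2].max(),np.percentile(P[m][:,2],95))
a=F(im,.7);b=F(i3,.7);t=F(i2[100:310,85:470],1.0)
c=np.zeros((294+210,784,3),np.uint8);c[:294,:392]=a;c[:294,392:]=b;c[294:,:385]=t;c[294:,390:780]=F(i2[180:285,100:295],2)
cv2.imwrite('pics/c5.png',c[:,:,::-1])
E
```

```text
13.15 [0.4757 0.167  0.2027] -104.8 [ 1.4 -0.5  0.6] [ 0.053 -0.108 -0.008] 0.4011731120025042 [-0.27  0.28 -0.21  1.88  0.07  0.99 -0.78]
949 ((556.4828491210938, 250.1030731201172), (38.08465576171875, 10.53839111328125), 77.3533706665039) 0.09226257244231717 0.09106966760169224
```

View pics/c5.png

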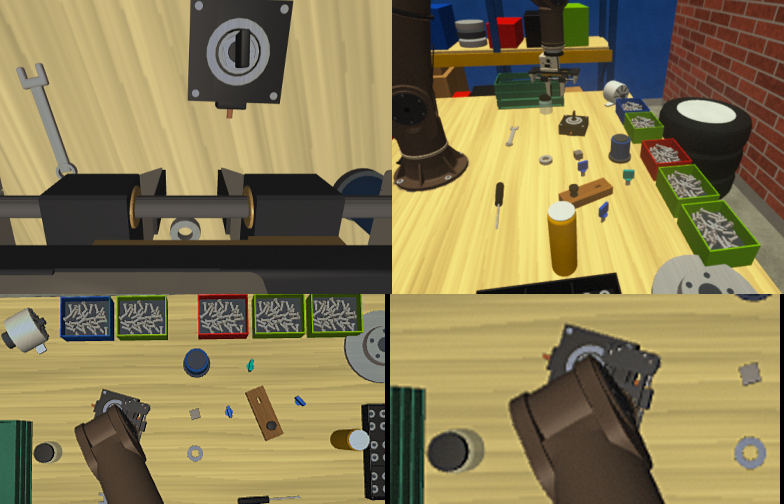

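The views show the key standing in the switch, the round key in the rack, and can, jar and filter upright. The handle's heading of −102.6°, less about 11° of play, gives the stop (−91.4°). One height check, then I hand in.

Run:
```python
from h import *
s=arm.observe();a=np.load('w5.npz');P=cloud('wrist',a['d'],s);D=np.hypot(P[:,:,0]-.5567,P[:,:,1]-.2495)
m=(P[:,:,2]>.08)&(P[:,:,2]<.11)&(D<.03);b=(D>.014)&(D<.023)&(P[:,:,2]>.047)&(P[:,:,2]<.06)
print('top',np.median(P[m][:,2]),'barrel',np.median(P[b][:,2]),s['force'])
if np.median(P[m][:,2])-np.median(P[b][:,2])<.0405: print(arm.sign_off())
```

```text
top 0.08880185753333691 barrel 0.050953967484147544 [ 0.55135464  0.58026913 -0.69752116]
the job is handed in; nothing more can be done
None
```

I took the black wing-handled key from the rack, pushed it fully home in the switch slot and turned it clockwise until it hit the stop. I then released it, moved the arm clear and handed the job in at about 13.3 s on the clock.

- **Key home:** the key's top stood about 37.8 mm above the barrel, against 38 mm expected for fully home. Contact force while seating it was 26 N.
- **Turned to the stop:** the moment jumped to about 0.58 N m at the stop, well above the barrel's friction. The handle came to rest at −102.6°. Less about 11° of play in the slot, that puts the barrel at about −91.4°, the expected stop. I inferred the barrel angle this way, because the key's collar hides the slot.
- **Rest of the scene:** the round key is still in the rack. The spray can, jar and oil filter are upright, and the gripper is clear of everything.

No check failed. The key's measured centre came out about 2 mm off my earlier slot estimate in y, which is within slot play plus calibration error.

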